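# Open the clipped-in tub one-handed

### The job

The screw-top tub stands proud in its steel bench holder, caught on the two spring clips. Push it straight down by its cap until it is fully home and the clips have snapped over its foot, so that the holder keeps it from turning and lifting; then unscrew the tight cap anticlockwise until the thread just lets go, and finish still holding the cap in the gripper, level and just clear above the tub's mouth. The tub stays home in the holder, and the other things on the bench stay where they are.

Things in the scene. Friction and masses are not known exactly. Their poses are not given: they have to be found in the camera images.
- holder: fixed dark steel bench holder: base plate 92 x 136 x 4 mm with four screws, on it an open square socket, 65.6 mm wide inside, walls 3 mm thick, top edge 48 mm above the bench. A bright leaf-spring clip reaches through a window in each wall across its y axis. Origin: centre of the plate's underside, on the bench; z up. Its place and yaw vary
- holder_seat (a point): centre of the socket's floor, 4 mm above the bench: where the centre of the tub's underside lies when the tub is home
- clip_left (a joint): outward travel (m) of the spring clip on the holder's +y side: 0 at rest, about 0.0025 while the tub's foot pushes past; its nose, 14 mm above the socket floor, pushes inward with 4 to 6 N. Once the foot is below the noses they snap into the groove above it and hold it down
- clip_right (a joint): the same for the clip on the holder's -y side
- tub: white tub (0.25 kg) loose in the socket: square, 64 mm wide, foot 10 mm high, above it an 8 mm groove, flat shoulder at 68 mm; then a round screw neck 42 mm across (48 over the threads). Origin: centre of its underside. It starts 16 mm above the socket floor, its foot on the clip noses; 8 N on the middle of the cap (up to 18 N off-centre) drives it down. In the socket it turns 2 degrees at most
- tub_mouth (a point): centre of the tub's mouth (rim of the neck), 92 mm above the tub's underside
- cap: black ribbed screw cap (0.08 kg) on that tub: 56 mm outside diameter, 25 mm high. Origin: centre of its lower edge, z up; tight, this is 73 mm above the tub's underside, 5 mm above the shoulder. Right-hand three-start thread: anticlockwise from above it rises 22 mm a turn (0.35 mm per 0.1 rad); after 1.7 to 2.0 rad (6 to 7 mm) it lets go and lifts straight off
- cap_top (a point): centre of the cap's flat top, 25 mm above its lower edge. The cap is stiff to start (about 0.5 N m, easing over the first 40 degrees, from a sprung liner inside that then hangs 2.5 mm lower) and stays where it is left part-way. A grip on it should rise with the thread as it turns
- spare_tub: bystander, loose: a closed tub of the same make standing on the bare bench, 98 mm high; to be left where it is. Origin: centre of its underside
- hoof_pick_1: bystander: hoof pick with a handle, 154 mm long, 18 mm high, lying on the bench
- hammer_1: bystander: hammer with a 300 mm wooden handle lying behind the holder
Things that resemble listed ones, but are neither listed nor needed, are in the scene too. What is shaped like the tub but blue or pink is not meant.

How it is judged:
On the way, in this order (a step that is already met when the one before it is completed fails the run):
1. the tub is pressed fully home in the holder (within 3 mm of the socket floor, upright, both clips sprung back over its foot) with the cap still screwed down (z of tub in the frame of holder_seat below 0.003 m and angle between tub's own z axis and vertical below 0.06 rad and value of joint each of clip_left, clip_right below 0.001 m and z of cap in the frame of tub below 0.0765 m), for 0.2 s.
2. the cap is unscrewed: it has risen up its thread while the tub stayed home (z of cap in the frame of tub above 0.0785 m and z of tub in the frame of holder_seat below 0.004 m), for 0.1 s.
At the end, for the whole second after the job is handed in: The gripper holds the cap, still and level (within 10 degrees), its lower edge 4 to 45 mm above the tub's mouth and within 15 mm of its axis, the cap touching nothing of the tub; the tub is upright and within 3 mm of the socket floor with both clips sprung back over its foot (z of cap in the frame of tub_mouth between 0.004 and 0.045 m and horizontal distance between cap and tub_mouth below 0.015 m and angle between cap's own z axis and vertical below 0.17 rad and contact force between the fingers and cap above 2 N and contact force between cap and tub below 0.05 N and linear speed of cap below 0.02 m/s and z of tub in the frame of holder_seat below 0.003 m and angle between tub's own z axis and vertical below 0.06 rad and value of joint each of clip_left, clip_right below 0.001 m); the arm keeps its last pose, push and grip.
It fails at once if the tub is pulled up out of the holder or tipped over (z of tub in the frame of holder_seat above 0.026 m or angle between tub's own z axis and vertical above 0.25 rad).
It fails at once if the cap is carried away from the tub's mouth instead of being held just above it (z of cap in the frame of tub_mouth above 0.08 m or horizontal distance between cap and tub_mouth above 0.05 m).
It fails at once if a bystander is moved by more than 3 cm (distance of any of spare_tub, hoof_pick_1, hammer_1 from where it was at the start of the episode above 0.03 m).
It also fails if it takes over 54 s, if anything falls off the work surface, if the arm or the gripper's body presses on something with over 40 N, if the wrist force passes 120 N, or if a joint passes its speed limit or range.

### The arm

A 6-joint arm with a two-finger parallel gripper is mounted at the origin on a cart in front of the work surface, level with it; the furniture and walls round the work are solid. World frame = base frame: x ahead of the robot, y to its left, z up, the work surface at z = 0. Lengths are in m, angles in rad, forces in N, time in s.
With the tool pointing down it reaches from about 0.375 to 0.975 m from the base axis. Payload 3.8 kg.
Tool frame: the origin (TCP) lies on the mounting face of the last link; the fingertips stand 173 mm ahead of it and the grasp point (between the pads) lies 155 mm ahead of it (bot.hold_point_z is the distance from the TCP to the grasp point, in m); z points along the fingers, y is the line along which they close (so a half turn about z gives the same grasp; the last joint's range is limited). The gripper opens to 85 mm and grips with 20 to 120 N. Pads are 22 mm wide; open, the fingers measure 114 mm over their backs; the gripper's body (76 mm by 85 mm) begins 54 mm behind the grasp point. The pads swing forward as they close: fully open they stand 13 mm farther back than shut.
Start: joints at [-1.201, 0.264, 1.604, -0, 1.274, -0.037], TCP at [0.267, -0.62, 0.405] pointing down, gripper open.
Joint ranges: [-2.63, 2.63], [-0.94, 2.18], [0.31, 2.57], [-1.31, 4.45], [0, 2.66], [-2.55, 2.55]. Speed limits (rad/s): [2.57, 2.57, 3.14, 3.14, 3.14, 3.14].

### API

Orientations are given as a rotation vector (axis times angle).
In Python, from workcell import bot, optics gives the robot as it stands.
- The arm moves only by the shell command python3 -m jog 'ROWS' [OPENING] [FORCE]. ROWS is JSON, a list of rows, each an object of numbers: "dx", "dy", "dz": the shift along the tool's x, y, z in mm; "ax", "ay", "az": the turn, a rotation vector about the tool's x, y, z in degrees. A call has 1 to 20 rows; each row shifts and turns the commanded pose from where the row before left it, along the tool's axes as they then stand; what a row does not reach is not made up. A row lasts 1/12 s, in which the tool goes at most 41.7 mm and 7.16 degrees, less where a joint would pass 70% of its speed; a pose out of reach is approached as far as the arm can. A call with a gripper value outside its range is refused whole. OPENING is the opening, from 0 (shut) to 1 (fully open), set as the call begins (- or left out, the last holds). The fingers move at their own pace and stop on an object; FORCE is the grip in N (left out, the last holds). Time passes only in rows, so rows that do not move let the fingers close. It gives the time, the measured TCP pose, the force, the opening and the grip force at its end, in the units of the state.
- bot.read_state(): the state, without advancing time (a new reading comes with each control period).
- optics.read_camera(name): name is "scene" or "top" or "wrist"; returns a dict with "img" (384x512x3 uint8, red, green, blue), "vertical_fov" (degrees; the focal length in pixels is half the picture's height over the tangent of half this angle, whatever the lens; pixels are square), "cx", "cy" (the principal point, pixels), "R" (3x3) and "t" (3): a world point X has camera coordinates R X + t; the wrist camera has in their place "tool_from_camera" (4x4, takes a point from camera to tool coordinates, whose origin is the TCP and whose axes are the flange's). Camera axes: x right, y down, z forward; pixel columns grow to the right and rows downward; lengths in m; the calibration is good to about 2 mm. A picture is of the moment at which its call begins: read the wrist's pose just before it. There is no depth.
- bot.finish_job(): hands the job in; it is judged then, once.
The state is a dict: "time": time; "q": joint angles; "joint_vel": joint speeds; "joint_torque": joint torques, N m; "tool_pos": TCP position; "tcp_rot": TCP orientation; "wrist_force": force on the tool from outside, world axes, zero at the start; "torque": the same for the moment, N m; "width": opening from 0.0 (shut) to 1.0 (fully open); "grip_force": force on a finger pad.
Only numpy, scipy, OpenCV 4.12 (cv2) and the standard library are available. Lean on these libraries where they do the work, as an engineer would, in place of code of your own. Each camera call takes 0.05 s, during which the arm holds its last target. There are 200 camera calls.

## Working session

There is one attempt and no reset: what is moved stays moved. The work goes in short steps, Python scripts to look and compute and a shell command to move; the robot and the scene stay as the last step left them, time stands still between calls to the robot, and variables do not carry over. Pictures are saved under pics/ and viewed, at most 10 in all, crops included, and the job is handed in when it is done.

```bash
mkdir -p pics; ls; python3 - <<'E'
from workcell import bot, optics
import cv2,numpy as np,pickle
s=bot.read_state();print({k:np.round(v,3).tolist() for k,v in s.items()},bot.hold_point_z)
d={}
for n in("scene","top"):
    c=optics.read_camera(n);d[n]=c;print(n,c["vertical_fov"],c["cx"],c["cy"],np.round(-c["R"].T@c["t"],3))
pickle.dump(d,open("cams.pkl","wb"))
cv2.imwrite("pics/a.png",np.vstack([cv2.resize(d[n]["img"][:,:,::-1],(400*1,300)) for n in d]))
cv2.imwrite("pics/scene.png",cv2.resize(d["scene"]["img"][:,:,::-1],(800,600)))
cv2.imwrite("pics/top.png",cv2.resize(d["top"]["img"][:,:,::-1],(800,600)))
E
```

```text
pics
{'time': 0.0, 'q': [-1.201, 0.265, 1.605, 0.0, 1.274, -0.037], 'joint_vel': [0.0, -0.002, -0.0, 0.001, -0.001, 0.001], 'joint_torque': [0.0, -51.511, -36.731, -0.0, 0.013, -0.0], 'tool_pos': [0.267, -0.62, 0.403], 'tcp_rot': [-3.075, -0.634, 0.001], 'wrist_force': [-0.025, -0.204, 1.119], 'torque': [-0.05, -0.025, 0.043], 'grip_force': 0.0, 'width': 1.0} 0.1547
scene 56.27871239613268 263.53614636978676 190.49403563884223 [0.08  0.759 0.681]
top 55.697578946112785 255.41808439118967 197.18788269451522 [0.561 0.324 0.969]
```

View pics/scene.png

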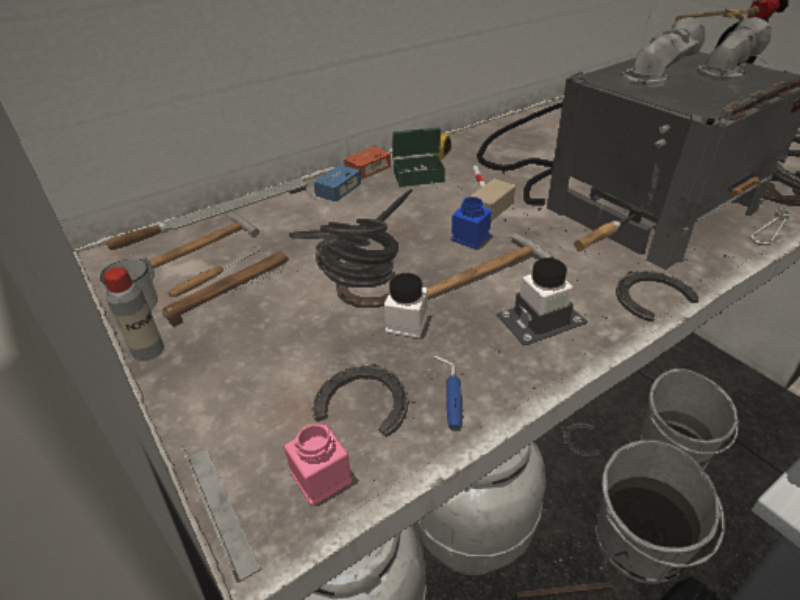

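View pics/top.png

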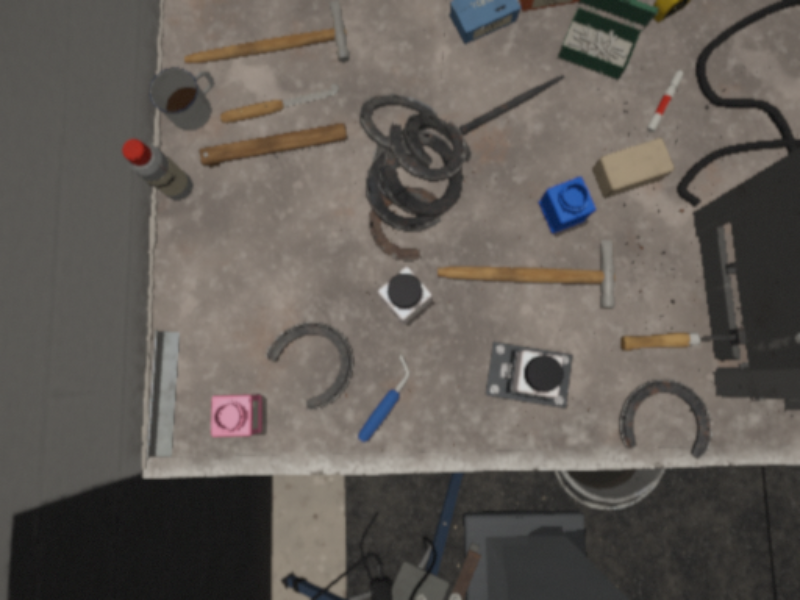

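Candidates, in 800x600 pixels:
- White tub with black cap in the dark holder: scene (548,285), top (543,373). This fits the description, so it is my choice.
- Spare tub on the bare bench: scene (405,300), top (405,292).
- Blue tub: scene (471,222).
- Pink tub: scene (318,462).

Next I'll triangulate the cap and check it in a close crop.

```bash
cat > h.py <<'E'
import numpy as np,cv2
from scipy.spatial.transform import Rotation as Ro
def ray(c,u,v,pose=None):
    f=192/np.tan(np.radians(c["vertical_fov"]/2)); d=np.array([(u-c["cx"])/f,(v-c["cy"])/f,1.])
    if pose is None: R=c["R"].T; o=-R@c["t"]
    else:
        M=c["tool_from_camera"]; W=Ro.from_rotvec(pose["tcp_rot"]).as_matrix()
        R=W@M[:3,:3]; o=W@M[:3,3]+np.array(pose["tool_pos"])
    d=R@d; return o,d/np.linalg.norm(d)
def plane(o,d,z): return o+d*(z-o[2])/d[2]
def tri(rays):
    A=sum(np.eye(3)-np.outer(d,d) for o,d in rays); b=sum((np.eye(3)-np.outer(d,d))@o for o,d in rays)
    X=np.linalg.solve(A,b); return X,[np.linalg.norm(np.cross(d,X-o)) for o,d in rays]
E
python3 - <<'E'
import pickle,cv2,numpy as np
from h import *
d=pickle.load(open("cams.pkl","rb"))
r=[]
for n,(u,v) in (("top",(543*.64,373*.64)),("scene",(548*.64,266*.64))): r.append(ray(d[n],u,v))
print(tri(r))
for n,p in(("spare top",(405,292)),("corner",(493,343)),("",(572,348)),("",(567,407)),("",(488,400)),("pickA",(365,437)),("hammerhead",(605,305)),("handle L",(442,272))): print(n,plane(*ray(d["top"],p[0]*.64,p[1]*.64),0.004).round(3))
im=[]
for n,(u,v) in(("top",(348,238)),("scene",(348,190))):
    im.append(cv2.resize(d[n]["img"][v-35:v+35,u-35:u+35,::-1],(400,400),interpolation=cv2.INTER_CUBIC))
cv2.imwrite("pics/crop.png",np.hstack(im))
E
```

```text
(array([0.5726986 , 0.13198765, 0.12036035]), [np.float64(0.0015501507746848745), np.float64(0.0015501507746846685)])
spare top [0.716 0.333 0.004]
corner [0.625 0.186 0.004]
 [0.614 0.053 0.004]
 [0.516 0.068 0.004]
 [0.53  0.198 0.004]
pickA [0.473 0.405 0.004]
hammerhead [ 0.686 -0.007  0.004]
handle L [0.75  0.268 0.004]
```

View pics/crop.png

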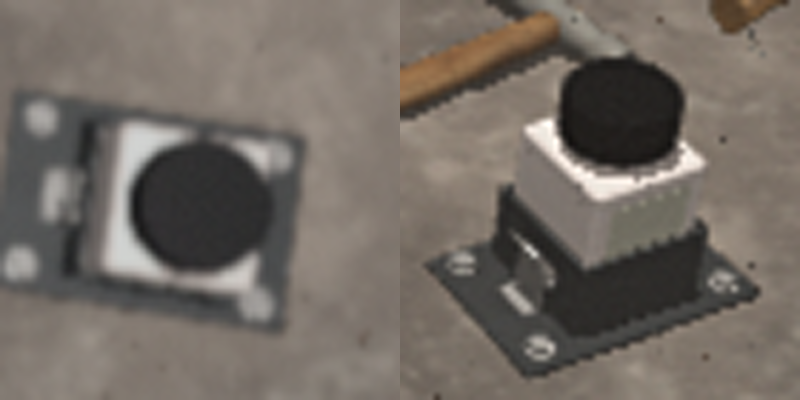

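The crop confirms it: white tub, black cap, dark holder with bright clips, cap centre at about crop-left (200,205). I'll approach along small x to stay clear of the forge.

```bash
python3 -m jog '[{"dx":23,"dy":-30},{"dx":23,"dy":-30},{"dx":23,"dy":-30},{"dx":23,"dy":-30},{"dx":23,"dy":-30},{"dx":23,"dy":-30},{"dx":23,"dy":-30},{"dx":23,"dy":-30},{"dx":23,"dy":-30},{"dx":23,"dy":-30},{"dx":23,"dy":-30},{"dx":23,"dy":-30},{"dx":23,"dy":-30},{"dx":23,"dy":-30},{"dz":0},{"dz":0}]' 0
python3 - <<'E'
from workcell import optics,bot
import numpy as np
c=optics.read_camera("wrist");print(c["tool_from_camera"].round(4),c["vertical_fov"],c["cx"],c["cy"])
s=bot.read_state();print(np.round(s["tool_pos"],4),np.round(s["tcp_rot"],4),np.round(s["q"],3))
E
```

```text
[[ 4.000e-04 -9.527e-01 -3.038e-01  7.820e-02]
 [ 1.000e+00  1.000e-04  1.200e-03 -7.000e-04]
 [-1.100e-03 -3.038e-01  9.527e-01  3.120e-02]
 [ 0.000e+00  0.000e+00  0.000e+00  1.000e+00]] 62.73113792322993 257.40040586843844 198.1117297503183
[ 0.267  -0.6197  0.4036] [-3.0751e+00 -6.3430e-01  4.0000e-04] [-1.201  0.265  1.605  0.     1.274 -0.037]invalid input
```

```bash
python3 -m jog '[{"dx":23,"dy":-30}]' ; python3 -m jog '[{"dz":0}]' 0; python3 -m jog -h
```

```text
invalid input
invalid input
invalid input: not JSON, or not a number
```

Perhaps every key is required.

```bash
python3 -m jog '[{"dx":23,"dy":-30,"dz":0,"ax":0,"ay":0,"az":0}]' ; python3 -m jog '[{"dx":23.0,"dy":-30.0,"dz":0.0}]' - -
```

```text
time: 0.23
tool_pos: [0.275, -0.5869, 0.4032]
tcp_rot: [3.076, 0.629, -0.003]
wrist_force: [0.5, -0.3, 0.4]
width: 0.999
grip_force: 0.0invalid input
```

```bash
python3 -m jog '[{"dx":23,"dy":-30,"dz":0,"ax":0,"ay":0,"az":0},{"dx":23,"dy":-30,"dz":0,"ax":0,"ay":0,"az":0},{"dx":23,"dy":-30,"dz":0,"ax":0,"ay":0,"az":0},{"dx":23,"dy":-30,"dz":0,"ax":0,"ay":0,"az":0},{"dx":23,"dy":-30,"dz":0,"ax":0,"ay":0,"az":0},{"dx":23,"dy":-30,"dz":0,"ax":0,"ay":0,"az":0},{"dx":23,"dy":-30,"dz":0,"ax":0,"ay":0,"az":0},{"dx":23,"dy":-30,"dz":0,"ax":0,"ay":0,"az":0},{"dx":23,"dy":-30,"dz":0,"ax":0,"ay":0,"az":0},{"dx":23,"dy":-30,"dz":0,"ax":0,"ay":0,"az":0},{"dx":23,"dy":-30,"dz":0,"ax":0,"ay":0,"az":0},{"dx":23,"dy":-30,"dz":0,"ax":0,"ay":0,"az":0},{"dx":23,"dy":-30,"dz":0,"ax":0,"ay":0,"az":0}]' 0
python3 -m jog '[{"dx":31,"dy":-18,"dz":0,"ax":0,"ay":0,"az":0},{"dx":31,"dy":-18,"dz":0,"ax":0,"ay":0,"az":0},{"dx":31,"dy":-18,"dz":0,"ax":0,"ay":0,"az":0},{"dx":31,"dy":-18,"dz":0,"ax":0,"ay":0,"az":0},{"dx":31,"dy":-18,"dz":0,"ax":0,"ay":0,"az":0},{"dx":31,"dy":-18,"dz":0,"ax":0,"ay":0,"az":0},{"dx":31,"dy":-18,"dz":0,"ax":0,"ay":0,"az":0},{"dx":31,"dy":-18,"dz":0,"ax":0,"ay":0,"az":0},{"dx":0,"dy":0,"dz":0,"ax":0,"ay":0,"az":0},{"dx":0,"dy":0,"dz":0,"ax":0,"ay":0,"az":0},{"dx":0,"dy":0,"dz":0,"ax":0,"ay":0,"az":0}]' 0
cat >> h.py <<'E'
def shoot(fn,n="wrist"):
    from workcell import bot,optics
    import pickle
    s=bot.read_state(); c=optics.read_camera(n)
    pickle.dump((s,c),open(fn+".pkl","wb")); cv2.imwrite(f"pics/{fn}.png",c["img"][:,:,::-1]); return s,c
E
python3 -c "
from h import *
s,c=shoot('w1');print(s['tool_pos'],s['tcp_rot'],s['q'])"
```

```text
time: 1.32
tool_pos: [0.3963, -0.105, 0.4046]
tcp_rot: [3.077, 0.634, 0.001]
wrist_force: [0.7, -1.1, -0.1]
width: 0.001
grip_force: 0.0
time: 2.23
tool_pos: [0.567, 0.1236, 0.4039]
tcp_rot: [3.076, 0.636, -0.003]
wrist_force: [-0.7, -0.4, -0.5]
width: 0.002
grip_force: 0.0
[0.56704779 0.1235663  0.40393987] [ 3.07626088e+00  6.35635907e-01 -2.89782164e-03] [ 1.71761601e-01  8.71063705e-02  1.81148905e+00 -4.28719198e-04
  1.24483022e+00  1.33517828e+00]
```

View pics/w1.png

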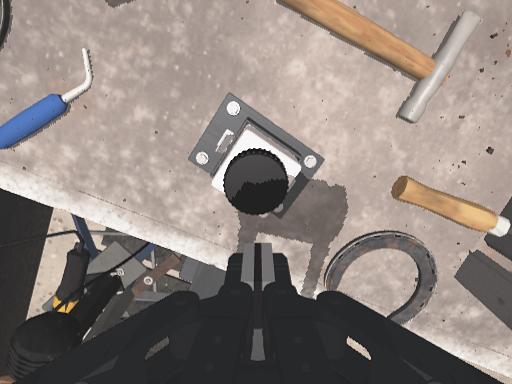

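Wrist view 1: cap at (256,182) in the holder, screws at (233,108), (202,158) and (310,160), and no obstruction above it. I'll take a second wrist view from a shifted place.

```bash
python3 -m jog '[{"dx":0,"dy":-30,"dz":0,"ax":0,"ay":0,"az":0},{"dx":0,"dy":-30,"dz":0,"ax":0,"ay":0,"az":0},{"dx":0,"dy":0,"dz":0,"ax":0,"ay":0,"az":0},{"dx":0,"dy":0,"dz":0,"ax":0,"ay":0,"az":0},{"dx":0,"dy":0,"dz":0,"ax":0,"ay":0,"az":0}]'
cat >> h.py <<'E'
def cap(c,seed,r0):
    "circle on the cap: dark blob round the seed, opened to drop thin dark parts"
    g=c["img"].max(axis=2); m=(g<62).astype(np.uint8); h=np.zeros_like(m)
    cv2.circle(h,(int(seed[0]),int(seed[1])),int(r0*1.35),1,-1); m&=h
    k=cv2.getStructuringElement(cv2.MORPH_ELLIPSE,(int(r0*1.3),)*2); m=cv2.morphologyEx(m,cv2.MORPH_OPEN,k)
    cs,_=cv2.findContours(m,cv2.RETR_EXTERNAL,cv2.CHAIN_APPROX_NONE); k=max(cs,key=cv2.contourArea)
    return cv2.minEnclosingCircle(k),cv2.fitEllipse(k),k
E
python3 - <<'E'
from h import *
import pickle
shoot("w2")
out=[]
for f in("w1","w2"):
    s,c=pickle.load(open(f+".pkl","rb"))
    M=c["tool_from_camera"];W=Ro.from_rotvec(s["tcp_rot"]).as_matrix()
    X=np.array([.572,.128,.118]); p=M[:3,:3].T@(W.T@(X-s["tool_pos"])-M[:3,3]); F=192/np.tan(np.radians(c["vertical_fov"]/2))
    sd=(c["cx"]+F*p[0]/p[2],c["cy"]+F*p[1]/p[2]); r=F*.028/p[2]
    ci,el,k=cap(c,sd,r);print(f,np.round(sd,1),round(r,1),ci,el)
    im=c["img"][:,:,::-1].copy();cv2.drawContours(im,[k],-1,(0,255,0),1)
    u,v=map(int,sd);out.append(cv2.resize(im[v-60:v+60,u-60:u+60],(400,400)))
cv2.imwrite("pics/m.png",np.hstack(out))
E
```

```text
time: 2.7
tool_pos: [0.5433, 0.1776, 0.405]
tcp_rot: [3.076, 0.634, 0.001]
wrist_force: [0.2, 0.4, 0.4]
width: -0.0
grip_force: 0.0Traceback (most recent call last):
  File "<stdin>", line 10, in <module>
  File "h.py", line 24, in cap
    cs,_=cv2.findContours(m,cv2.RETR_EXTERNAL,cv2.CHAIN_APPROX_NONE); k=max(cs,key=cv2.contourArea)
                                                                        ~~~^^^^^^^^^^^^^^^^^^^^^^^^
ValueError: max() iterable argument is empty
```

```bash
cat > m.py <<'E'
from h import *
import pickle
out=[]
for f in("w1","w2"):
    s,c=pickle.load(open(f+".pkl","rb"))
    M=c["tool_from_camera"];W=Ro.from_rotvec(s["tcp_rot"]).as_matrix()
    X=np.array([.572,.128,.118]); p=M[:3,:3].T@(W.T@(X-s["tool_pos"])-M[:3,3]); F=192/np.tan(np.radians(c["vertical_fov"]/2))
    sd=(c["cx"]+F*p[0]/p[2],c["cy"]+F*p[1]/p[2]); r=F*.028/p[2]
    print(f,np.round(sd,1),round(r,1))
    u,v=map(int,sd)
    print(c["img"].max(axis=2)[v,u-50:u+50:4],c["img"].max(axis=2)[v-50:v+50:4,u])
    im=c["img"][:,:,::-1].copy()
    try:
        ci,el,k=cap(c,sd,r);print(ci,el);cv2.drawContours(im,[k],-1,(0,255,0),1)
    except ValueError as e: print(e)
    out.append(cv2.resize(im[v-60:v+60,u-60:u+60],(400,400)))
cv2.imwrite("pics/m.png",np.hstack(out))
E
python3 m.py
```

```text
w1 [255.4 186.9] 33.4
[184 195 243 247 250  69  69  69  68  69  35  35  36  34  36  35  35  36
  35  34  36 126  65  67  66] [248 247 247 141  35  79  76  75  73  73  72  71  60  35  36  36  36  35
  34  36 114 105 110 103 110]
max() iterable argument is empty
w2 [325.2 186.8] 33.2
[162 191 196 194  19  36  35  35  64  64  62  63  63  62  61  61  61  60
  60  59  55 209 213 215 211] [ 89 248 247  45  65  69  68  67  67  66  65  62  62  62  61  61  32  35
  36  35 162 113 109 107 109]
max() iterable argument is empty
```

View pics/m.png

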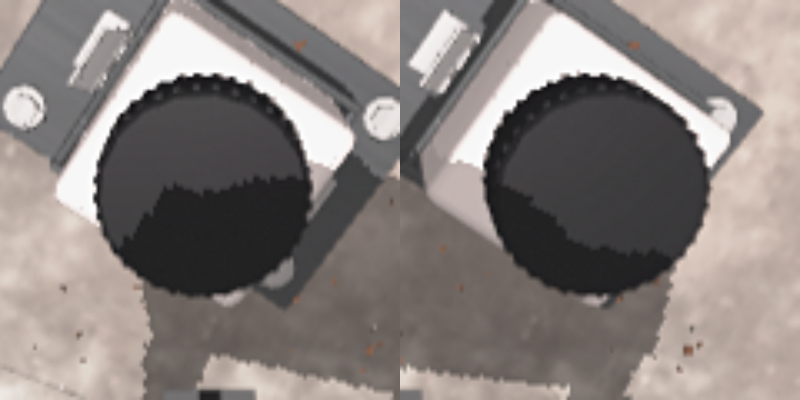

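Crop: cap top face centred at about (203,194) on the left and (204,196) on the right. That is full-image (255.9,184.2) and (326.2,184.8).

```bash
python3 - <<'E'
from h import *
import pickle
r=[]
for f,p in(("w1",(255.9,184.2)),("w2",(326.2,184.8))):
    s,c=pickle.load(open(f+".pkl","rb")); r.append(ray(c,*p,s)); print(plane(*r[-1],.118))
print(tri(r))
d=pickle.load(open("cams.pkl","rb"))["top"];r.append(ray(d,543*.64,373*.64));print(plane(*r[-1],.118),tri(r))
s,c=pickle.load(open("w1.pkl","rb"))
for p in((233,108),(202,158),(310,160)):print(plane(*ray(c,*p,s),.006))
W=Ro.from_rotvec(s["tcp_rot"]).as_matrix();print(W)
E
```

```text
[0.5743361 0.1285625 0.118    ]
[0.57388757 0.12803361 0.118     ]
(array([0.57436635, 0.12857079, 0.11925225]), [np.float64(0.0002997414559197421), np.float64(0.0002997414559198578)])
[0.57163603 0.1303241  0.118     ] (array([0.57248787, 0.12766729, 0.11190401]), [np.float64(0.0003908096863972651), np.float64(0.0015734862929647011), np.float64(0.0014553722211146074)])
[0.61708422 0.17529627 0.006     ]
[0.55027721 0.1875288  0.006     ]
[0.59844072 0.07004026 0.006     ]
[[ 9.18105991e-01  3.96331142e-01 -1.73656974e-03]
 [ 3.96330502e-01 -9.18107632e-01 -7.13453459e-04]
 [-1.87712175e-03 -3.32296602e-05 -9.99998238e-01]]
```

Cap centre is (0.574, 0.1285) with its top at about 0.119. The holder centre from its screws is (0.574, 0.129), which agrees. I'll move over it with the fingers shut and stop the tips about 10 mm above the cap.

```bash
python3 -m jog '[{"dx":4.5,"dy":28.5,"dz":0,"ax":0,"ay":0,"az":0},{"dx":4.5,"dy":28.5,"dz":0,"ax":0,"ay":0,"az":0},{"dx":0,"dy":0,"dz":30,"ax":0,"ay":0,"az":0},{"dx":0,"dy":0,"dz":30,"ax":0,"ay":0,"az":0},{"dx":0,"dy":0,"dz":25,"ax":0,"ay":0,"az":0},{"dx":0,"dy":0,"dz":18,"ax":0,"ay":0,"az":0},{"dx":0,"dy":0,"dz":0,"ax":0,"ay":0,"az":0},{"dx":0,"dy":0,"dz":0,"ax":0,"ay":0,"az":0},{"dx":0,"dy":0,"dz":0,"ax":0,"ay":0,"az":0}]' 0
```

```text
time: 3.5
tool_pos: [0.5753, 0.1293, 0.3031]
tcp_rot: [3.077, 0.633, 0.003]
wrist_force: [-0.1, 0.3, 0.2]
width: -0.004
grip_force: 0.0
```

```bash
python3 -m jog '[{"dx":0,"dy":0,"dz":4,"ax":0,"ay":0,"az":0},{"dx":0,"dy":0,"dz":4,"ax":0,"ay":0,"az":0},{"dx":0,"dy":0,"dz":2,"ax":0,"ay":0,"az":0},{"dx":0,"dy":0,"dz":2,"ax":0,"ay":0,"az":0},{"dx":0,"dy":0,"dz":2,"ax":0,"ay":0,"az":0},{"dx":0,"dy":0,"dz":2,"ax":0,"ay":0,"az":0},{"dx":0,"dy":0,"dz":0,"ax":0,"ay":0,"az":0}]'
python3 -m jog '[{"dx":0,"dy":0,"dz":1.5,"ax":0,"ay":0,"az":0},{"dx":0,"dy":0,"dz":1.5,"ax":0,"ay":0,"az":0},{"dx":0,"dy":0,"dz":1.5,"ax":0,"ay":0,"az":0},{"dx":0,"dy":0,"dz":0,"ax":0,"ay":0,"az":0}]'
```

```text
time: 4.08
tool_pos: [0.5753, 0.1303, 0.2872]
tcp_rot: [-3.077, -0.635, -0.005]
wrist_force: [-0.4, 0.1, 2.6]
width: -0.0
grip_force: 1.4
time: 4.42
tool_pos: [0.574, 0.1298, 0.2801]
tcp_rot: [3.077, 0.635, -0.003]
wrist_force: [-0.1, -0.5, 0.1]
width: 0.001
grip_force: 0.0
```

```bash
for i in 1 ; do python3 -m jog '[{"dx":0,"dy":0,"dz":1.5,"ax":0,"ay":0,"az":0},{"dx":0,"dy":0,"dz":1.5,"ax":0,"ay":0,"az":0},{"dx":0,"dy":0,"dz":1,"ax":0,"ay":0,"az":0},{"dx":0,"dy":0,"dz":0,"ax":0,"ay":0,"az":0},{"dx":0,"dy":0,"dz":0,"ax":0,"ay":0,"az":0}]'; done
python3 -m jog '[{"dx":0,"dy":0,"dz":1,"ax":0,"ay":0,"az":0},{"dx":0,"dy":0,"dz":0,"ax":0,"ay":0,"az":0},{"dx":0,"dy":0,"dz":0,"ax":0,"ay":0,"az":0}]'
```

```text
time: 4.83
tool_pos: [0.5744, 0.1299, 0.2769]
tcp_rot: [-3.077, -0.635, 0.001]
wrist_force: [-0.0, -0.0, 0.2]
width: -0.002
grip_force: 0.0
time: 5.08
tool_pos: [0.5746, 0.1299, 0.2764]
tcp_rot: [3.077, 0.635, 0.001]
wrist_force: [0.0, 0.1, 0.9]
width: -0.002
grip_force: 0.7
```

```bash
python3 -m jog '[{"dx":0,"dy":0,"dz":1,"ax":0,"ay":0,"az":0},{"dx":0,"dy":0,"dz":0,"ax":0,"ay":0,"az":0},{"dx":0,"dy":0,"dz":0,"ax":0,"ay":0,"az":0}]';python3 -m jog '[{"dx":0,"dy":0,"dz":1,"ax":0,"ay":0,"az":0},{"dx":0,"dy":0,"dz":0,"ax":0,"ay":0,"az":0},{"dx":0,"dy":0,"dz":0,"ax":0,"ay":0,"az":0}]'
```

```text
time: 5.33
tool_pos: [0.5748, 0.1299, 0.2763]
tcp_rot: [3.077, 0.635, 0.002]
wrist_force: [-1.6, -0.2, 5.6]
width: 0.0
grip_force: 3.0
time: 5.58
tool_pos: [0.5751, 0.1299, 0.2763]
tcp_rot: [3.077, 0.635, 0.003]
wrist_force: [-3.0, -1.2, 10.3]
width: -0.0
grip_force: 5.0
```

```bash
python3 -m jog '[{"dx":0,"dy":0,"dz":1.5,"ax":0,"ay":0,"az":0},{"dx":0,"dy":0,"dz":1.5,"ax":0,"ay":0,"az":0},{"dx":0,"dy":0,"dz":0,"ax":0,"ay":0,"az":0},{"dx":0,"dy":0,"dz":0,"ax":0,"ay":0,"az":0}]';python3 -c "
from h import *
s,c=shoot('s2','scene');cv2.imwrite('pics/s2c.png',cv2.resize(c['img'][145:225,310:390,::-1],(480,480),interpolation=cv2.INTER_CUBIC))"
```

```text
time: 5.92
tool_pos: [0.5754, 0.13, 0.2755]
tcp_rot: [3.076, 0.635, 0.005]
wrist_force: [-5.9, -1.8, 20.7]
width: -0.004
grip_force: 10.0
```

View pics/s2c.png

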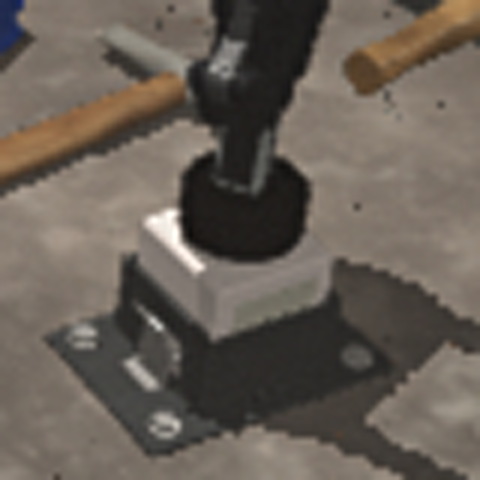

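Cap and tub sit low in the holder now, with the tips on the cap at about (245,185) in the crop. I'll press a bit harder once to be sure, then back off and measure the cap top's height.

```bash
python3 -m jog '[{"dx":0,"dy":0,"dz":1.5,"ax":0,"ay":0,"az":0},{"dx":0,"dy":0,"dz":1,"ax":0,"ay":0,"az":0},{"dx":0,"dy":0,"dz":0,"ax":0,"ay":0,"az":0},{"dx":0,"dy":0,"dz":0,"ax":0,"ay":0,"az":0}]'
python3 -m jog '[{"dx":0,"dy":0,"dz":-5,"ax":0,"ay":0,"az":0},{"dx":0,"dy":0,"dz":-15,"ax":0,"ay":0,"az":0},{"dx":0,"dy":0,"dz":-40,"ax":0,"ay":0,"az":0},{"dx":0,"dy":0,"dz":-30,"ax":0,"ay":0,"az":0},{"dx":0,"dy":-30,"dz":-20,"ax":0,"ay":0,"az":0},{"dx":0,"dy":0,"dz":0,"ax":0,"ay":0,"az":0},{"dx":0,"dy":0,"dz":0,"ax":0,"ay":0,"az":0},{"dx":0,"dy":0,"dz":0,"ax":0,"ay":0,"az":0}]' 1 | head -2
python3 -c "
from h import *
shoot('w3')"
python3 -m jog '[{"dx":0,"dy":30,"dz":0,"ax":0,"ay":0,"az":0},{"dx":0,"dy":30,"dz":0,"ax":0,"ay":0,"az":0},{"dx":0,"dy":0,"dz":0,"ax":0,"ay":0,"az":0},{"dx":0,"dy":0,"dz":0,"ax":0,"ay":0,"az":0},{"dx":0,"dy":0,"dz":0,"ax":0,"ay":0,"az":0}]' | head -2
python3 - <<'E'
from h import *
import pickle
shoot("w4");out=[]
for f in("w3","w4"):
    s,c=pickle.load(open(f+".pkl","rb"));M=c["tool_from_camera"];W=Ro.from_rotvec(s["tcp_rot"]).as_matrix()
    p=M[:3,:3].T@(W.T@(np.array([.574,.1287,.102])-s["tool_pos"])-M[:3,3]); F=192/np.tan(np.radians(c["vertical_fov"]/2))
    u,v=int(c["cx"]+F*p[0]/p[2]),int(c["cy"]+F*p[1]/p[2]);print(f,u,v)
    out.append(cv2.resize(c["img"][v-60:v+60,u-60:u+60,::-1],(400,400)))
cv2.imwrite("pics/m2.png",np.hstack(out))
E
```

```text
time: 6.3
tool_pos: [0.5755, 0.13, 0.2754]
tcp_rot: [3.076, 0.635, 0.005]
wrist_force: [-12.1, -2.9, 32.5]
width: -0.0
grip_force: 16.2
time: 6.97
tool_pos: [0.5622, 0.1574, 0.3779]
time: 7.43
tool_pos: [0.586, 0.1018, 0.3769]
w3 295 198
w4 222 198
```

View pics/m2.png

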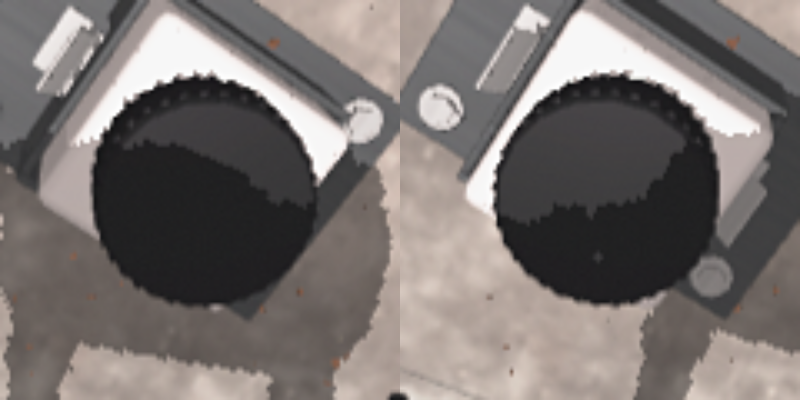

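The cap looks unchanged and centred at about (297,199) and (223,199), and the clips look closed. The stop stayed hard at 32 N with tip z about 0.1025, matching the 0.102 expected at home. Next I'll grasp the cap.

```bash
python3 -m jog '[{"dx":0,"dy":-29,"dz":0,"ax":0,"ay":0,"az":0},{"dx":0,"dy":0,"dz":30,"ax":0,"ay":0,"az":0},{"dx":0,"dy":0,"dz":30,"ax":0,"ay":0,"az":0},{"dx":0,"dy":0,"dz":30,"ax":0,"ay":0,"az":0},{"dx":0,"dy":0,"dz":25,"ax":0,"ay":0,"az":0},{"dx":0,"dy":0,"dz":10,"ax":0,"ay":0,"az":0},{"dx":0,"dy":0,"dz":3,"ax":0,"ay":0,"az":0},{"dx":0,"dy":0,"dz":0,"ax":0,"ay":0,"az":0},{"dx":0,"dy":0,"dz":0,"ax":0,"ay":0,"az":0},{"dx":0,"dy":0,"dz":0,"ax":0,"ay":0,"az":0}]' 1
python3 -m jog '[{"dx":0,"dy":0,"dz":0,"ax":0,"ay":0,"az":0},{"dx":0,"dy":0,"dz":0,"ax":0,"ay":0,"az":0},{"dx":0,"dy":0,"dz":0,"ax":0,"ay":0,"az":0},{"dx":0,"dy":0,"dz":0,"ax":0,"ay":0,"az":0},{"dx":0,"dy":0,"dz":0,"ax":0,"ay":0,"az":0},{"dx":0,"dy":0,"dz":0,"ax":0,"ay":0,"az":0},{"dx":0,"dy":0,"dz":0,"ax":0,"ay":0,"az":0},{"dx":0,"dy":0,"dz":0,"ax":0,"ay":0,"az":0}]' 0.5 70
```

```text
time: 8.32
tool_pos: [0.576, 0.1293, 0.2529]
tcp_rot: [3.077, 0.635, 0.006]
wrist_force: [0.1, 0.2, -0.2]
width: 1.0
grip_force: 0.0
time: 8.98
tool_pos: [0.5756, 0.1288, 0.2525]
tcp_rot: [3.077, 0.634, 0.004]
wrist_force: [-0.2, -0.4, 5.6]
width: 0.637
grip_force: 72.7
```

```bash
python3 -m jog '[{"dx":0,"dy":0,"dz":-0.4,"ax":0,"ay":0,"az":-7},{"dx":0,"dy":0,"dz":-0.4,"ax":0,"ay":0,"az":-7},{"dx":0,"dy":0,"dz":-0.4,"ax":0,"ay":0,"az":-7},{"dx":0,"dy":0,"dz":-0.4,"ax":0,"ay":0,"az":-7},{"dx":0,"dy":0,"dz":-0.4,"ax":0,"ay":0,"az":-7},{"dx":0,"dy":0,"dz":-0.4,"ax":0,"ay":0,"az":-7},{"dx":0,"dy":0,"dz":0,"ax":0,"ay":0,"az":0}]'
python3 -c "
from workcell import bot
s=bot.read_state();print(s['torque'],s['q'])"
```

```text
time: 9.57
tool_pos: [0.5751, 0.1294, 0.2541]
tcp_rot: [-2.642, -1.698, -0.002]
wrist_force: [-1.3, 1.1, 4.5]
width: 0.636
grip_force: 73.6
[0.33499779 0.32601559 0.00783694] [1.78780336e-01 2.40758516e-01 1.92963542e+00 1.12643914e-03
 9.70109444e-01 6.06399634e-01]
```

```bash
python3 -m jog '[{"dx":0,"dy":0,"dz":-0.5,"ax":0,"ay":0,"az":-7},{"dx":0,"dy":0,"dz":-0.5,"ax":0,"ay":0,"az":-7},{"dx":0,"dy":0,"dz":-0.5,"ax":0,"ay":0,"az":-7},{"dx":0,"dy":0,"dz":-0.5,"ax":0,"ay":0,"az":-7},{"dx":0,"dy":0,"dz":-0.5,"ax":0,"ay":0,"az":-7},{"dx":0,"dy":0,"dz":-0.5,"ax":0,"ay":0,"az":-7},{"dx":0,"dy":0,"dz":0,"ax":0,"ay":0,"az":0}]'
python3 -m jog '[{"dx":0,"dy":0,"dz":-0.5,"ax":0,"ay":0,"az":-7},{"dx":0,"dy":0,"dz":-0.5,"ax":0,"ay":0,"az":-7},{"dx":0,"dy":0,"dz":-0.5,"ax":0,"ay":0,"az":-7},{"dx":0,"dy":0,"dz":-0.5,"ax":0,"ay":0,"az":-7},{"dx":0,"dy":0,"dz":-0.5,"ax":0,"ay":0,"az":-7},{"dx":0,"dy":0,"dz":-0.5,"ax":0,"ay":0,"az":-7},{"dx":0,"dy":0,"dz":0,"ax":0,"ay":0,"az":0}]'
python3 -c "
from workcell import bot
s=bot.read_state();print(s['torque'],s['q'])"
```

```text
time: 10.15
tool_pos: [0.5742, 0.1291, 0.2559]
tcp_rot: [-1.861, -2.529, 0.002]
wrist_force: [-4.0, 0.7, 2.3]
width: 0.639
grip_force: 73.7
time: 10.73
tool_pos: [0.5736, 0.1288, 0.2584]
tcp_rot: [-0.833, -3.025, 0.003]
wrist_force: [-6.1, 0.8, 2.3]
width: 0.634
grip_force: 73.8
[-0.03541866  1.00437967  0.00999569] [ 1.78476477e-01  2.34539857e-01  1.92817743e+00 -1.05088119e-04
  9.83242759e-01 -8.54637016e-01]
```

```bash
python3 -m jog '[{"dx":0,"dy":0,"dz":-0.5,"ax":0,"ay":0,"az":-7},{"dx":0,"dy":0,"dz":-0.5,"ax":0,"ay":0,"az":-7},{"dx":0,"dy":0,"dz":0,"ax":0,"ay":0,"az":0},{"dx":0,"dy":0,"dz":0,"ax":0,"ay":0,"az":0}]'
python3 -m jog '[{"dx":0,"dy":0,"dz":-1,"ax":0,"ay":0,"az":0},{"dx":0,"dy":0,"dz":-1,"ax":0,"ay":0,"az":0},{"dx":0,"dy":0,"dz":0,"ax":0,"ay":0,"az":0},{"dx":0,"dy":0,"dz":0,"ax":0,"ay":0,"az":0}]'
```

```text
time: 11.07
tool_pos: [0.5736, 0.1286, 0.2594]
tcp_rot: [-0.467, -3.103, 0.003]
wrist_force: [-3.9, -1.1, 1.8]
width: 0.641
grip_force: 73.8
time: 11.4
tool_pos: [0.5743, 0.1287, 0.2614]
tcp_rot: [-0.459, -3.106, 0.002]
wrist_force: [-4.5, -1.3, -1.9]
width: 0.64
grip_force: 74.2
```

```bash
python3 -m jog '[{"dx":0,"dy":0,"dz":-1,"ax":0,"ay":0,"az":0},{"dx":0,"dy":0,"dz":-1,"ax":0,"ay":0,"az":0},{"dx":0,"dy":0,"dz":0,"ax":0,"ay":0,"az":0},{"dx":0,"dy":0,"dz":0,"ax":0,"ay":0,"az":0}]'
```

```text
time: 11.73
tool_pos: [0.5744, 0.1288, 0.2635]
tcp_rot: [-0.457, -3.106, 0.001]
wrist_force: [-4.1, -2.2, -3.4]
width: 0.636
grip_force: 74.3
```

```bash
python3 -c "
from h import *
s,c=shoot('s3','scene');cv2.imwrite('pics/s3c.png',cv2.resize(c['img'][145:225,310:390,::-1],(480,480),interpolation=cv2.INTER_CUBIC));print(s['wrist_force'],s['torque'])"
```

```text
[-4.0793916 -2.2380422 -3.4260455] [-0.28217463  0.81371121 -0.01485978]
```

View pics/s3c.png

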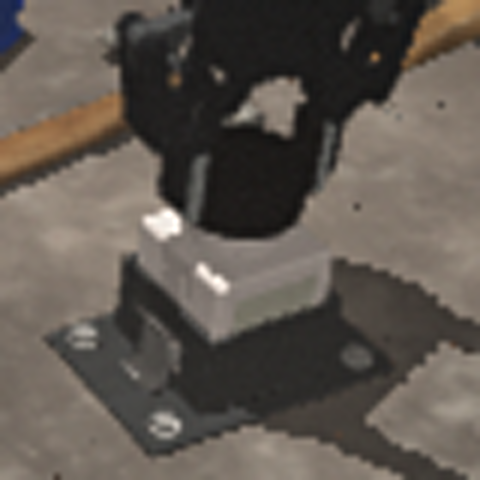

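The tub's shoulder corner is unchanged at (143,213) while the cap's lower edge rose from y≈260 to ≈240, about 11 mm. So the thread has let go and the tub is home. I'll lift the cap clear.

```bash
python3 -m jog '[{"dx":0,"dy":0,"dz":-2,"ax":0,"ay":0,"az":0},{"dx":0,"dy":0,"dz":-2,"ax":0,"ay":0,"az":0},{"dx":0,"dy":0,"dz":-2,"ax":0,"ay":0,"az":0},{"dx":0,"dy":0,"dz":-2,"ax":0,"ay":0,"az":0},{"dx":0,"dy":0,"dz":-2,"ax":0,"ay":0,"az":0},{"dx":0,"dy":0,"dz":-2,"ax":0,"ay":0,"az":0},{"dx":0,"dy":0,"dz":-2,"ax":0,"ay":0,"az":0},{"dx":0,"dy":0,"dz":-2,"ax":0,"ay":0,"az":0},{"dx":0,"dy":0,"dz":-2,"ax":0,"ay":0,"az":0},{"dx":0,"dy":0,"dz":-2,"ax":0,"ay":0,"az":0},{"dx":0,"dy":0,"dz":-2,"ax":0,"ay":0,"az":0},{"dx":0,"dy":0,"dz":0,"ax":0,"ay":0,"az":0},{"dx":0,"dy":0,"dz":0,"ax":0,"ay":0,"az":0},{"dx":0,"dy":0,"dz":0,"ax":0,"ay":0,"az":0},{"dx":0,"dy":0,"dz":0,"ax":0,"ay":0,"az":0}]'
python3 -c "
from h import *
s,c=shoot('s4','scene');cv2.imwrite('pics/s4c.png',cv2.resize(c['img'][145:225,310:390,::-1],(480,480),interpolation=cv2.INTER_CUBIC));print(s['wrist_force'],s['torque'])"
```

```text
time: 13.03
tool_pos: [0.5748, 0.129, 0.2859]
tcp_rot: [-0.456, -3.108, 0.0]
wrist_force: [-0.6, -0.2, -0.9]
width: 0.635
grip_force: 74.7
[-0.63730868 -0.22333418 -0.94964184] [0.03540091 0.08769814 0.01722348]
```

View pics/s4c.png

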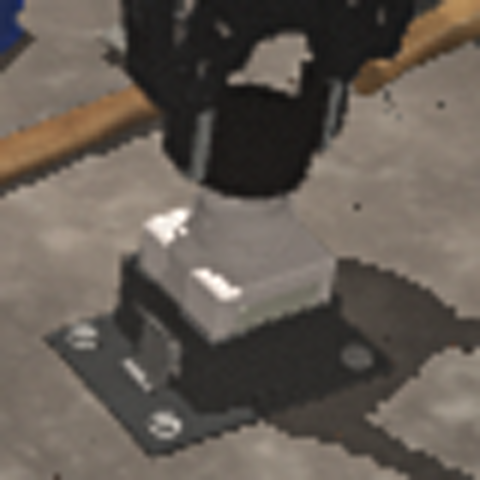

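The cap hangs free, since only its weight (0.9 N) is on the wrist. Its lower edge is at y≈197, about 14 mm above the mouth, and the tub is still home with its corner at (143,213).

```bash
python3 -c "
from workcell import bot
print(bot.finish_job())"
```

```text
the job is handed in; nothing more can be done
None
```

The job is handed in, with no verdict returned: the tub was pressed home, the cap unscrewed, and it is held level about 14 mm above the tub's mouth, at 13 s of the 54 s allowed.

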